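# Unlock the squeeze-and-turn cap of a tilted reagent canister

### The arm

A 6-joint arm with a two-finger parallel gripper is mounted at the origin on a cart in front of the work surface, level with it; the furniture and walls round the work are solid. World frame = base frame: x ahead of the robot, y to its left, z up, the work surface at z = 0. Lengths are in m, angles in rad, forces in N, time in s.
With the tool pointing down it reaches from about 0.35 to 0.775 m from the base axis. Payload 5.5 kg.
Tool frame: the origin (TCP) lies at the very end of the fingers, on their centre line; the grasp point (between the pads) lies 19 mm behind it; z points along the fingers, y is the direction in which the jaws open and shut (so a half turn about z gives the same grasp; the last joint's range is limited). The gripper opens to 85 mm and grips with 20 to 120 N. Pads are 22 mm wide; open, the fingers measure 114 mm over their backs; the gripper's body (76 mm by 85 mm) begins 54 mm behind the grasp point. The pads swing forward as they close: fully open they stand 13 mm farther back than shut.
Start: joints at [-1.411, 0.313, 0.046, 1.304, 0, 1.431], TCP at [0.17, -0.549, 0.21] pointing down, gripper open.
Joint ranges: [-2.76, 2.76], [-0.86, 1.69], [-1.03, 1.26], [-2.2, 2.34], [-1.47, 1.5], [-3.14, 3.14]. Speed limits (rad/s): [2.57, 2.57, 3.14, 3.14, 3.14, 3.14].

### API

Orientations are given as a unit quaternion [w, x, y, z].
In Python, from workcell import get_state, imaging, env, spotter gives the robot as it stands.
- The arm moves only by the tool play_rows, never from a script. Its argument "moves" is a list of rows, each an object with "claw": the finger opening in cm, from 0 to 8.54; "delta_pos": the shift along the tool's x, y, z in cm, a list of three; "twist": the turn about the tool's z in degrees. A call has 1 to 12 rows; each row is the pose to reach, as a shift and turn from the pose commanded when the call began, along the tool's axes at that moment; what a row does not reach only later rows make up. A row lasts 1/8 s, in which the tool goes at most 62.5 mm and 10.7 degrees, less where a joint would pass 70% of its speed; a pose out of reach is approached as far as the arm can. A call with a gripper value outside its range is refused whole. The fingers move at their own pace and stop on an object; "force" is the grip in N (left out, the last holds). Time passes only in rows, so rows that repeat a pose let the fingers close. It gives the time, the measured TCP pose, the force and the opening at its end, in the units of the state.
- get_state(): the state, without advancing time (a new reading comes with each control period).
- imaging.read_camera(name): name is "scene" or "top" or "wrist"; returns the picture (420x560x3 uint8, red, green, blue); there is no depth.
- imaging.camera_info(name): a dict with "fx", "fy", "cx", "cy" (pixels), "world_to_cam" (4x4, takes a point from world to camera coordinates). Camera axes: x right, y down, z forward; pixel columns grow to the right and rows downward; lengths in m; the calibration is good to about 2 mm. A picture is of the moment at which its call begins: read the wrist's pose just before it. camera_info takes no time and is no camera call; for the wrist camera it gives the pose at the moment of the call.
- env.hand_in(): hands the job in, once; it reports no verdict.
Trained networks look in the newest picture that a camera, given by its name, has taken for a name from the list of things; names that differ only in an ending like _2 or _b are one class to them, and where a whole thing is asked for, a point or a joint stands for the part that bears it (a point fixed in the world has none). Each returns a list of dicts, best first, with "conf" (0 to 1); they miss things now and then, are a little off and sometimes report something else, mostly with a low value. They report only what shows in the picture. A call takes as long as a camera call. They do not tell look-alikes from the thing itself.
- spotter.spot_in(camera, query): "extent" ([left, top, right, bottom] in pixels, round what is visible of it).
The state is a dict: "clock": time; "joint_pos": joint angles; "qvel": joint speeds; "tau": joint torques, N m; "tcp_pos": TCP position; "orientation": TCP orientation; "wrist_force": force on the tool from outside, world axes, zero at the start; "ft_torque": the same for the moment, N m; "finger_gap": finger opening in m.
Only numpy, scipy, OpenCV 4.12 (cv2) and the standard library are available. Lean on these libraries where they do the work, as an engineer would, in place of code of your own. Each camera call takes 0.05 s, during which the arm holds its last target. There are 200 camera calls.

### The job

Open the reagent canister that leans in its stand: squeeze the two tabs on its cap together, turn the cap anticlockwise as far as it goes while they are squeezed, and draw it straight off the neck. Then set the cap down gently in the steel tray, standing on its open rim, and leave the things standing around the work where they are.

Things in the scene. Friction and masses are not known exactly. Their poses are not given: they have to be found in the camera images.
- cap_grip (a point): Grey round cap, 41 mm across, 43 mm high, about 75 g, two white tabs (flat plates 20 mm wide and tall) on opposite sides: 59 mm over the tabs at rest, 49 mm pressed in. Point: on the axis, mid-height of the tabs, 33 mm above the lower rim, 10 mm below the top. z: cap axis, out of its top; y through the tabs. It starts locked on the neck, z leaning 25 degrees from vertical.
- tab_a (a joint): How far the tab on the cap's +y side is pressed in, in m: 0 at rest, 0.005 fully in; spring of 3 N at rest, 7 N fully in. A foot under each tab catches at a stop on the canister: the cap turns only while both tabs are in by 3 mm or more.
- tab_b (a joint): The same for the tab on the cap's -y side. With both tabs in, the cap turns anticlockwise (seen from its top) by about 75 degrees to a stop; from 50 degrees on it can be drawn off along its axis, and 30 mm clears the neck. Before that, lugs inside hold it on.
- neck (a point): Neck of the white canister (66 mm across, 95 mm long) in a fixed aluminium stand, leaning 25 degrees to the robot's side. Point: on its axis at the shoulder, where the closed cap's rim rests. z: out of the neck; the locked cap's axes are parallel to these. Neck 33 mm across its lugs, 30 mm tall; two stops 26 to 32 mm from the axis stand 7 mm above the shoulder.
- tray_floor (a point): Fixed shallow steel tray, 120 mm along its x by 140 mm along its y, rim 9 mm tall and 3 mm thick. The point is the centre of its floor (upper face, 3 mm above the bench); z up.
- specimen_cup: Bystander: white lidded specimen cup, 52 mm across, 56 mm tall; origin at the centre of its underside. Not to be disturbed.
- amber_bottle: Bystander: small amber bottle with a ribbed cap, 31 mm across, 78 mm tall; origin at the centre of its underside. Not to be disturbed.
- forceps: Bystander: steel forceps lying flat on the bench, 126 mm long, 7 mm high; origin at the centre of the underside. Not to be disturbed.
Things that resemble listed ones, but are neither listed nor needed, are in the scene too. There is more than one size of the part that bears neck; the job needs the smaller.

How it is judged:
On the way, in this order (a step that is already met when the one before it is completed fails the run):
1. both tabs are pressed in while the cap is still on the neck (value of joint each of tab_a, tab_b above 0.002 m and z of cap_grip in the frame of neck below 0.037 m and distance between cap_grip and neck below 0.038 m), for 0.1 s.
2. the cap, still seated on the neck, has been turned by more than 49 degrees (angle between the x axis of cap_grip and the x axis of neck, either way round above 0.85 rad and z of cap_grip in the frame of neck below 0.037 m and distance between cap_grip and neck below 0.038 m), for 0.1 s.
3. the cap has been drawn off the neck (distance between cap_grip and neck above 0.066 m), for 0.1 s.
At the end, for the whole second after the job is handed in: The cap stands on its open rim on the tray's floor (its centre inside the tray, within 7 degrees of upright, rim within 4 mm of the floor), released and at rest (x of cap_grip in the frame of tray_floor between -0.056 and 0.056 m and y of cap_grip in the frame of tray_floor between -0.066 and 0.066 m and z of cap_grip in the frame of tray_floor between 0.028 and 0.037 m and angle between cap_grip's own z axis and vertical below 0.12 rad and contact force between cap and tray above 0.2 N and linear speed of cap below 0.02 m/s and angular speed of cap below 0.2 rad/s); the robot touches nothing.
It fails at once if the specimen cup is moved by more than 25 mm (distance of specimen_cup from where it was at the start of the episode above 0.025 m).
It fails at once if the amber bottle is moved by more than 25 mm (distance of amber_bottle from where it was at the start of the episode above 0.025 m).
It fails at once if the forceps are moved by more than 25 mm (distance of forceps from where it was at the start of the episode above 0.025 m).
It fails at once if the cap is dropped or slammed into the tray (faster than 0.6 m/s within 2 cm of its floor) (horizontal distance between cap_grip and tray_floor below 0.1 m and z of cap_grip in the frame of tray_floor below 0.055 m and linear speed of cap above 0.6 m/s).
It also fails if it takes over 51 s, if anything falls off the work surface, if the arm or the gripper's body presses on something with over 40 N, if the wrist force passes 120 N, or if a joint passes its speed limit or range.

## Working session

There is one attempt and no reset: what is moved stays moved. The work goes in short steps, Python scripts to look and compute and a tool call to move; the robot and the scene stay as the last step left them, time stands still between calls to the robot, and variables do not carry over. Pictures are saved under pics/ and viewed, about 8 in all and at most 12, crops included, and the job is handed in when it is done.

Besides the shell and the picture viewer there is one more tool, called after ">>>" as a command line: name --argument value ..., lists and objects as JSON in quotes. play_rows: Moves the arm, as the interface text tells. Its arguments: {"type":"object","properties":{"moves":{"type":"array"},"force":{"type":"number"}},"required":["moves"]}

```bash
mkdir -p pics; ls
cat > a.py <<'E'
from workcell import get_state, imaging, env, spotter
import numpy as np, cv2
for c in ["scene","top"]:
    im=imaging.read_camera(c); cv2.imwrite(f"pics/{c}0.png",im[:,:,::-1])
    I=imaging.camera_info(c); print(c,I["fx"],I["cx"],I["cy"],np.round(I["world_to_cam"],3).tolist())
    for q in ["cap_grip","neck","tray_floor","specimen_cup","amber_bottle","forceps","tab_a"]:
        try:print(q,[(np.round(d["extent"]).tolist(),round(d["conf"],2)) for d in spotter.spot_in(c,q)])
        except Exception as e: print(q,e)
print(get_state())
E
python3 a.py
```

```text
pics
scene 446.6937657424816 273.4549056544995 201.7938075816698 [[-0.489, -0.872, 0.023, 0.171], [-0.362, 0.179, -0.915, 0.315], [0.794, -0.456, -0.403, 0.8], [0.0, 0.0, 0.0, 1.0]]
cap_grip []
neck [([352.0, 149.0, 404.0, 210.0], 0.87)]
tray_floor [([211.0, 233.0, 280.0, 267.0], 0.58)]
specimen_cup []
amber_bottle [([135.0, 262.0, 150.0, 297.0], 0.69)]
forceps []
tab_a []
top 466.2770025136646 277.3261750733995 213.32913889834404 [[-0.002, -1.0, -0.002, -0.121], [-0.992, 0.002, -0.127, 0.538], [0.127, 0.001, -0.992, 1.284], [0.0, 0.0, 0.0, 1.0]]
cap_grip [([330.0, 205.0, 353.0, 226.0], 0.78)]
neck [([316.0, 193.0, 355.0, 240.0], 0.93), ([382.0, 166.0, 448.0, 234.0], 0.59)]
tray_floor [([208.0, 205.0, 265.0, 252.0], 0.57)]
specimen_cup []
amber_bottle [([119.0, 246.0, 141.0, 261.0], 0.54)]
forceps [([388.0, 255.0, 396.0, 258.0], 0.61)]
tab_a [([333.0, 208.0, 335.0, 216.0], 0.44)]
{'clock': 0.8, 'joint_pos': array([-1.41062294e+00,  3.13175341e-01,  4.61054012e-02,  1.30360513e+00,
        1.39770859e-05,  1.43123073e+00]), 'qvel': array([-1.52069932e-03,  6.21789958e-04, -1.21837646e-03,  9.44876291e-04,
       -5.34952739e-05,  1.16594850e-03]), 'tau': array([-1.28345273e-03, -4.80387819e+01,  2.98795062e+01, -2.49711056e-04,
       -2.03124127e-04,  9.23971726e-06]), 'tcp_pos': array([ 0.16980193, -0.54940277,  0.20963944]), 'orientation': array([6.05546761e-05, 9.88790570e-01, 1.49309089e-01, 7.61288517e-06]), 'wrist_force': array([ 0.00827998, -0.56592308, -0.46701125]), 'ft_torque': array([-0.01439008, -0.05059483, -0.05095064]), 'finger_gap': 0.08565090475364391}
```

View pictures.

```bash
python3 -c "
import cv2,numpy as np
t=cv2.imread('pics/top0.png');s=cv2.imread('pics/scene0.png')
cv2.imwrite('pics/t1.png',cv2.resize(t[150:300,90:470],(798,315),interpolation=3))
a=cv2.resize(t[140:290,90:470],(800,316),interpolation=3)
b=cv2.resize(s[110:330,120:520],(516,284),interpolation=3)
c=np.zeros((600,800,3),np.uint8);c[:316]=a;c[316:600,:516]=b;cv2.imwrite('pics/c1.png',c)"
```

```text
(no output)
```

View pics/c1.png

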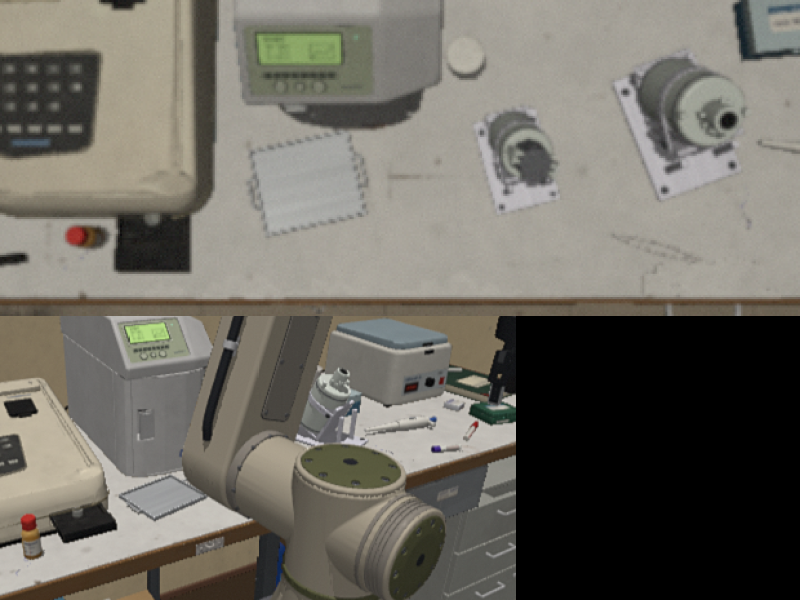

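View pics/scene0.png

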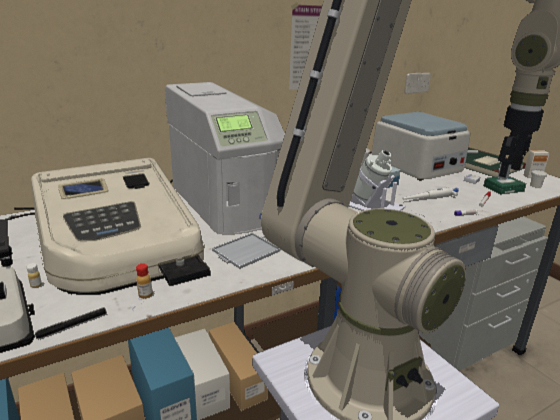

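```bash
cat > h.py <<'E'
from workcell import get_state, imaging, env, spotter
import numpy as np, cv2
def ray(I,u,v):
    M=np.array(I["world_to_cam"]);R=M[:3,:3];c=-R.T@M[:3,3]
    d=R.T@np.array([(u-I["cx"])/I["fx"],(v-I["cy"])/I["fy"],1]);return c,d/np.linalg.norm(d)
def onz(I,u,v,z):
    c,d=ray(I,u,v);return c+d*(z-c[2])/d[2]
def proj(I,p):
    q=np.array(I["world_to_cam"])@np.append(p,1);return np.array([I["fx"]*q[0]/q[2]+I["cx"],I["fy"]*q[1]/q[2]+I["cy"]])
def tri(rs):
    A=0;b=0
    for c,d in rs:
        P=np.eye(3)-np.outer(d,d);A=A+P;b=b+P@c
    p=np.linalg.solve(A,b);return p,[np.linalg.norm((np.eye(3)-np.outer(d,d))@(p-c)) for c,d in rs]
E
python3 - <<'E'
from h import *
T=imaging.camera_info("top")
f=lambda x,y:(90+x*.475,140+y*.475)
for n,p,z in [("cap",f(535,163),.13),("cap",f(535,163),.17),("tray",f(308,185),.003),("trTL",f(250,148),.01),("trTR",f(350,132),.01),("trBR",f(367,212),.01),("trBL",f(267,235),.01),("cup",f(465,57),.056),("amber",f(73,236),.07),("forcL",f(613,235),.0),("forcR",f(698,262),.0),("baseTL",f(475,124),0.),("TR",f(524,106),0),("BR",f(560,196),0),("BL",f(502,212),0)]:
    print(n,np.round(onz(T,*p,z),3))
print(T["world_to_cam"])
I=imaging.camera_info("wrist");M=np.array(I["world_to_cam"]);s=get_state()
print(I["fx"],I["cx"],I["cy"],-M[:3,:3].T@M[:3,3]-s["tcp_pos"],M[:3,:3])
E
```

```text
cap [ 0.514 -0.297  0.13 ]
cap [ 0.51  -0.291  0.17 ]
tray [ 0.5   -0.004  0.003]
trTL [0.55  0.075 0.01 ]
trTR [ 0.572 -0.061  0.01 ]
trBR [ 0.462 -0.085  0.01 ]
trBL [0.431 0.05  0.01 ]
cup [ 0.666 -0.217  0.056]
amber [0.428 0.293 0.07 ]
forcL [ 0.431 -0.42   0.   ]
forcR [ 0.394 -0.534  0.   ]
baseTL [ 0.584 -0.234  0.   ]
TR [ 0.609 -0.302  0.   ]
BR [ 0.484 -0.349  0.   ]
BL [ 0.463 -0.269  0.   ]
[[-0.0017669  -0.99999718 -0.00158487 -0.12125461]
 [-0.99188666  0.00195403 -0.1271103   0.53806604]
 [ 0.12711304  0.00134742 -0.99188732  1.2835932 ]
 [ 0.          0.          0.          1.        ]]
302.5138236173587 278.5096556754662 207.4656074409364 [0.0684497  0.02103741 0.16310733] [[ 2.95837331e-01 -9.55238333e-01  3.12979736e-05]
 [-9.15889880e-01 -2.83641807e-01  2.84065227e-01]
 [-2.71341117e-01 -8.40657640e-02 -9.58804957e-01]]
```

>>> play_rows --moves '[{"claw": 8.5, "delta_pos": [6, -2, -6], "twist": 0}, {"claw": 8.5, "delta_pos": [12, -5, -9], "twist": 0}, {"claw": 8.5, "delta_pos": [18, -7.5, -9], "twist": 0}, {"claw": 8.5, "delta_pos": [24, -10, -9], "twist": 0}, {"claw": 8.5, "delta_pos": [30, -12.5, -9], "twist": 0}, {"claw": 8.5, "delta_pos": [36, -15, -9], "twist": 0}, {"claw": 8.5, "delta_pos": [36, -15, -9], "twist": 0}, {"claw": 8.5, "delta_pos": [36, -15, -9], "twist": 0}]'

```text
clock: 1.8
tcp_pos: [0.4713, -0.2976, 0.2995]
orientation: [-0.0, 0.988, 0.152, 0.0]
wrist_force: [0.2, -0.1, 0.2]
finger_gap: 0.085
```

```bash
cat > b.py <<'E'
from h import *
import sys,pickle
n=sys.argv[1]
s=get_state();I=imaging.camera_info("wrist");im=imaging.read_camera("wrist")
pickle.dump((s,I,im),open(n+".pkl","wb"))
print(s["clock"],s["tcp_pos"],s["orientation"],s["finger_gap"])
for q in sys.argv[2:]: print(q,[(np.round(d["extent"]).tolist(),round(d["conf"],2)) for d in spotter.spot_in("wrist",q)])
cv2.imwrite(f"pics/{n}.png",im[:,:,::-1])
E
python3 b.py w1 cap_grip neck tab_a specimen_cup forceps
```

```text
1.8 [ 0.47134778 -0.29761689  0.29949389] [-5.20367142e-05  9.88419380e-01  1.51746846e-01  1.46119973e-04] 0.08498062027434841
cap_grip [([259.0, 115.0, 311.0, 172.0], 0.57)]
neck [([396.0, 64.0, 556.0, 198.0], 0.94), ([256.0, 71.0, 323.0, 171.0], 0.82), ([362.0, 225.0, 403.0, 253.0], 0.44)]
tab_a [([303.0, 152.0, 315.0, 170.0], 0.65), ([259.0, 113.0, 278.0, 143.0], 0.5)]
specimen_cup [([244.0, 2.0, 284.0, 25.0], 0.74)]
forceps [([342.0, 213.0, 403.0, 253.0], 0.81), ([302.0, 150.0, 318.0, 169.0], 0.64)]
```

View pics/w1.png

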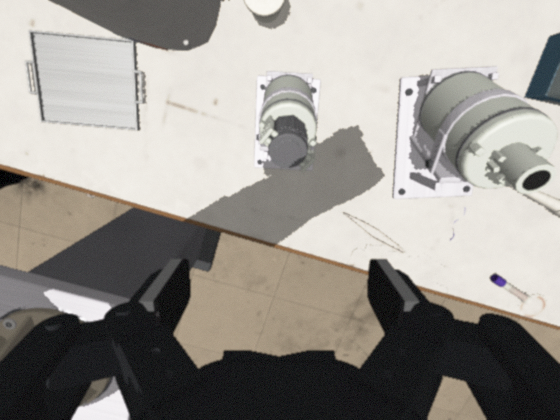

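Run:
```python
from h import *
import pickle
s,I,im=pickle.load(open("w1.pkl","rb"));T=imaging.camera_info("top")
p,e=tri([ray(I,285,145),ray(T,342.5,216)]);print(p,e, "tcp proj",proj(I,s["tcp_pos"]))
p2,e=tri([ray(I,265,8),ray(T,311,167)]);print(p2,e)
c=cv2.resize(im[60:190,235:335],(600,780)[:2] if 0 else (460,598),interpolation=3);t=cv2.resize(cv2.imread("pics/top0.png")[180:250,305:365],(340,397),interpolation=3)
o=np.zeros((600,800,3),np.uint8);o[:598,:460]=c[:,:,::-1];o[:397,460:]=t;cv2.imwrite("pics/c2.png",o)
```

```text
[ 0.5161987  -0.2906177   0.14635314] [np.float64(2.397802397727265e-05), np.float64(2.397802397741166e-05)] tcp proj [278.26123577 245.69861974]
[ 0.67110927 -0.21921972  0.01071616] [np.float64(0.00565572405370138), np.float64(0.005655724053701499)]
```

>>> play_rows --moves '[{"claw": 8.5, "delta_pos": [1, 0.5, 4.5], "twist": 0}, {"claw": 8.5, "delta_pos": [2, 0.7, 9], "twist": 0}, {"claw": 8.5, "delta_pos": [2, 0.7, 9], "twist": 0}, {"claw": 8.5, "delta_pos": [2, 0.7, 9], "twist": 0}]'

```text
clock: 2.6
tcp_pos: [0.4904, -0.3014, 0.2112]
orientation: [0.001, 0.989, 0.149, 0.0]
wrist_force: [-0.5, 0.1, 1.6]
finger_gap: 0.0849
```

```bash
python3 b.py w2 cap_grip neck tab_a; python3 -c "
import cv2
a=cv2.imread('pics/w2.png');cv2.imwrite('pics/w2c.png',cv2.resize(a[60:260,180:400],(660,600),interpolation=3))"
```

```text
2.6 [ 0.49044064 -0.30144177  0.21124003] [5.81281799e-04 9.88866134e-01 1.48806155e-01 3.99861317e-04] 0.08492577961447147
cap_grip [([240.0, 134.0, 313.0, 212.0], 0.85)]
neck [([411.0, 68.0, 560.0, 232.0], 0.8), ([242.0, 74.0, 321.0, 191.0], 0.79)]
tab_a [([294.0, 172.0, 314.0, 209.0], 0.84), ([239.0, 136.0, 266.0, 178.0], 0.74)]
```

View pics/w2c.png

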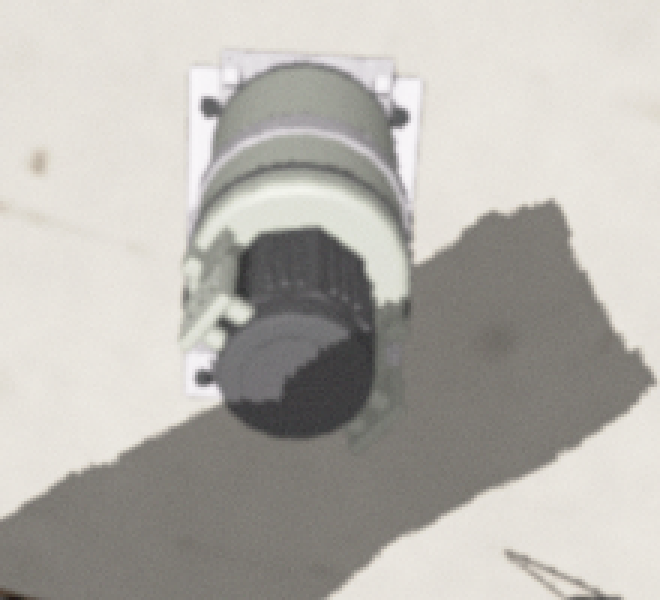

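Run:
```python
from h import *
import pickle
from scipy.optimize import least_squares
s,I,im=pickle.load(open("w2.pkl","rb"));T=imaging.camera_info("top")
s1,I1,_=pickle.load(open("w1.pkl","rb"))
px=lambda x,y:np.array([180+x/3,60+y/3])
q=s["orientation"];taz=np.arctan2(2*q[1]*q[2],q[1]**2-q[2]**2);print("tool x az",np.degrees(taz))
def frame(al,ps):
    t=np.radians(25);z=np.array([np.sin(t)*np.cos(al),np.sin(t)*np.sin(al),np.cos(t)])
    yh=np.array([-np.sin(al),np.cos(al),0]); x=np.cross(yh,z)
    y=np.cos(ps)*yh+np.sin(ps)*x   # cap y, measured from horizontal transverse
    return np.cross(y,z),y,z
def model(P):
    C=P[:3];x,y,z=frame(P[3],P[4]);top=C+.01*z
    th=np.linspace(0,2*np.pi,73);
    d=np.array([proj(I,top+.0205*(np.cos(a)*x+np.sin(a)*y)) for a in th])
    tabs=[]
    for sg in (1,-1):
        for e in (-.01,.01): tabs.append(proj(I,C+sg*.0295*y+e*x+.01*z))
    sh=proj(I,C-.033*z)
    return d,tabs,sh,top
obsd=[px(215,0)[0],px(376,0)[0],px(0,438)[1]]
obst=[px(180,345),px(245,305),px(350,447),px(403,400)]
def res(P):
    d,t,sh,top=model(P)
    r=[d[:,0].min()-obsd[0],d[:,0].max()-obsd[1],d[:,1].max()-obsd[2]]
    o=sorted(obst,key=lambda p:p[0]);t=sorted(t,key=lambda p:p[0])
    for a,b in zip(t,o): r+=list((a-b))
    r+=list((proj(T,top)-[342.7,218]))
    return np.array(r)
best=None
for ps in np.radians([-40,40]):
    r=least_squares(res,[.52,-.29,.146,np.radians(197),ps],x_scale=[.01,.01,.01,.1,.1],loss="soft_l1")
    print(r.cost,np.round(r.x[:3],4),np.degrees(r.x[3:]))
    if best is None or r.cost<best.cost:best=r
print(np.round(res(best.x),1))
P=best.x;x,y,z=frame(P[3],P[4]);print("y",y,"z",z,"yaz",np.degrees(np.arctan2(y[1],y[0])))
tx=np.array([np.cos(taz),np.sin(taz),0]);ty=np.array([np.sin(taz),-np.cos(taz),0])
d=P[:3]-s["tcp_pos"];print("delta tool",d@tx,d@ty,-d[2],"ytab in tool",y@tx,y@ty)
pickle.dump(P,open("cap.pkl","wb"))
```

```text
tool x az 17.11549995540754
100.95416920208208 [ 0.5133 -0.2959  0.1258] [156.34096784 -49.75075942]
10.047545403163777 [ 0.5145 -0.2929  0.1352] [220.44858435  62.99226381]
[ 1.  -0.5 -0.3  0.8  0.4 -3.8 -5.6  0.4  0.6 -0.6  0.5  1.7 -0. ]
y [-0.31986441 -0.86943207 -0.37652972] z [-0.32160762 -0.27418011  0.90630779] yaz -110.19858926255881
delta tool 0.0255118668919645 -0.001047528367021144 0.0760013062926117 ytab in tool -0.5615716014058164 0.7367921736553258
```

```bash
cat > fit.py <<'E'
from h import *
import pickle
from scipy.optimize import least_squares
s,I,im=pickle.load(open("w2.pkl","rb"));T=imaging.camera_info("top")
px=lambda x,y:np.array([180+x/3,60+y/3])
q=s["orientation"];taz=np.arctan2(2*q[1]*q[2],q[1]**2-q[2]**2)
# base plate edges on bench plane
bl,tl,br,tr=[onz(I,*px(*p),0.0)[:2] for p in [(186,392),(190,66),(408,300),(424,78)]]
for a,b in((bl,tl),(br,tr)): print("edge az",np.degrees(np.arctan2(*(b-a)[::-1])))
def frame(al,ps):
    t=np.radians(25);z=np.array([np.sin(t)*np.cos(al),np.sin(t)*np.sin(al),np.cos(t)])
    yh=np.array([-np.sin(al),np.cos(al),0]); x=np.cross(yh,z)
    y=np.cos(ps)*yh+np.sin(ps)*x
    return np.cross(y,z),y,z
E
cat > fit2.py <<'E'
from fit import *
def res(P,full=False):
    C=P[:3];x,y,z=frame(P[3],P[4]);top=C+.01*z;th=np.linspace(0,2*np.pi,73)
    d=np.array([proj(I,top+.0205*(np.cos(a)*x+np.sin(a)*y)) for a in th])
    r=[d[:,0].min()-px(215,0)[0],d[:,0].max()-px(376,0)[0],d[:,1].max()-px(0,438)[1]]
    sg=-np.sign((y@[0,-1,0]))
    L=proj(I,C+sg*.0295*y+.01*z)-px(212,325);R=proj(I,C-sg*.0295*y+.01*z)-px(376,424)
    r+=list(L)+list(R)+list((proj(T,top)-[342.7,218])*1.0)
    r.append((np.degrees(P[3])-A0)/1.5)
    return np.array(r)
for A0 in (194,197,200):
    r=least_squares(res,[.515,-.293,.135,np.radians(A0),.6],x_scale=[.01,.01,.01,.1,.1])
    P=r.x;x,y,z=frame(P[3],P[4])
    print(A0,round(r.cost,1),np.round(P[:3],4),np.degrees(P[3:]),"y",np.round(y,2),np.round(res(P),1))
    tx=np.array([np.cos(taz),np.sin(taz),0]);ty=np.array([np.sin(taz),-np.cos(taz),0]);d=P[:3]-s["tcp_pos"]
    print("delta",d@tx,d@ty,-d[2],"tab az in tool (deg from ty, + toward -tx)",np.degrees(np.arctan2(-y@tx,y@ty)))
E
python3 fit2.py
```

```text
edge az 14.504814224864182
edge az 15.0182343367755
194 10.2 [ 0.5124 -0.2954  0.1244] [194.80960118  35.40243918] y [-0.3  -0.92 -0.24] [ 2.  -1.2 -1.  -1.9 -1.2  1.   1.7  1.4  1.6  0.5]
delta 0.022757003638089034 0.0006893924972927385 0.08687542250308622 tab az in tool (deg from ty, + toward -tx) 35.093001921784634
197 9.1 [ 0.5125 -0.2952  0.1253] [197.74061602  38.6009224 ] y [-0.3  -0.92 -0.26] [ 1.9 -1.1 -1.  -1.9 -1.1  0.9  1.6  1.5  1.5  0.5]
delta 0.022945146751678355 0.0005053503231713121 0.0859739539366248 tab az in tool (deg from ty, + toward -tx) 35.261370269675794
200 8.2 [ 0.5126 -0.2949  0.1262] [200.67806696  41.71980046] y [-0.3  -0.91 -0.28] [ 1.8 -1.  -0.9 -1.8 -1.   0.8  1.4  1.5  1.4  0.5]
delta 0.023129520675498016 0.0003195007392975449 0.08508664184879655 tab az in tool (deg from ty, + toward -tx) 35.377474107835205
```

```bash
sed -i 's/\.0295/.0278/g; s/(194,197,200)/(195,197)/' fit2.py; python3 fit2.py
python3 - <<'E'
# check: overlay vs top cam etc
from h import *
import pickle
s,I,im=pickle.load(open("w2.pkl","rb"));s1,I1,im1=pickle.load(open("w1.pkl","rb"))
# disk centre in w1 by template matching of w2 patch scaled
p=cv2.cvtColor(im[160:215,245:320],cv2.COLOR_RGB2GRAY);g=cv2.cvtColor(im1,cv2.COLOR_RGB2GRAY)[100:190,230:340]
b=max((cv2.minMaxLoc(cv2.matchTemplate(g,cv2.resize(p,None,fx=k,fy=k,interpolation=cv2.INTER_AREA),cv2.TM_CCOEFF_NORMED))[1::2]+(k,) for k in np.arange(.55,.9,.01)))
k=b[2];u1=230+b[1][0]+(278.7-245+.5)*k-.5;v1=100+b[1][1]+(185-160+.5)*k-.5
print(b,u1,v1);print(tri([ray(I,278.7,185),ray(I1,u1,v1)]))
E
```

```text
edge az 14.504814224864182
edge az 15.0182343367755
195 3.8 [ 0.5139 -0.2948  0.1312] [195.37673355  35.59987869] y [-0.29 -0.92 -0.25] [ 1.2 -0.5 -0.7 -1.2 -0.5  0.2  0.9  1.6  0.7  0.3]
delta 0.02439421673158697 0.0005645775736640845 0.08000269188513875 tab az in tool (deg from ty, + toward -tx) 34.716279342871246
197 3.5 [ 0.514  -0.2947  0.1318] [197.34397899  37.71754635] y [-0.29 -0.92 -0.26] [ 1.1 -0.5 -0.6 -1.2 -0.5  0.2  0.8  1.6  0.6  0.2]
delta 0.024507824281678182 0.0004405538584881269 0.07946628183850765 tab az in tool (deg from ty, + toward -tx) 34.79881512169337
(0.6863850951194763, (33, 32), np.float64(0.7500000000000002)) 288.15 150.625
(array([ 0.51179747, -0.29531995,  0.14691125]), [np.float64(9.376017865524158e-05), np.float64(9.376017865524901e-05)])
```

>>> play_rows --moves '[{"claw": 8.5, "delta_pos": [1, 0, 0], "twist": 10}, {"claw": 8.5, "delta_pos": [2, 0, 0], "twist": 20}, {"claw": 8.5, "delta_pos": [2.55, 0, 0], "twist": 30}, {"claw": 8.5, "delta_pos": [2.55, 0, 0], "twist": 35}, {"claw": 8.5, "delta_pos": [2.55, 0, 1.5], "twist": 35}, {"claw": 8.5, "delta_pos": [2.55, 0, 3.5], "twist": 35}, {"claw": 8.5, "delta_pos": [2.55, 0, 3.5], "twist": 35}, {"claw": 8.5, "delta_pos": [2.55, 0, 3.5], "twist": 35}]'

```text
clock: 3.8
tcp_pos: [0.515, -0.2931, 0.175]
orientation: [0.0, 0.988, -0.155, 0.0]
wrist_force: [-0.0, 0.3, 1.2]
finger_gap: 0.0848
```

```bash
python3 b.py w3 cap_grip tab_a;  python3 -c "
import cv2
a=cv2.imread('pics/w3.png');cv2.imwrite('pics/w3c.png',cv2.resize(a[120:400,120:440],(685,600),interpolation=3))"
python3 - <<'E'
from h import *
import pickle
s,I,im=pickle.load(open("w3.pkl","rb"));print("tcp",proj(I,s["tcp_pos"]),"predC",proj(I,[.515,-.2945,.135]))
E
```

```text
3.8 [ 0.51500498 -0.29314661  0.17495767] [ 1.05729832e-04  9.87974438e-01 -1.54617205e-01  1.36963242e-04] 0.08482347496593476
cap_grip [([234.0, 178.0, 322.0, 257.0], 0.91), ([104.0, 18.0, 179.0, 90.0], 0.18)]
tab_a [([233.0, 197.0, 254.0, 250.0], 0.93), ([397.0, 210.0, 508.0, 224.0], 0.64), ([303.0, 197.0, 323.0, 243.0], 0.56)]
tcp [277.5697579  245.98233721] predC [279.57319542 222.62378007]
```

View pics/w3c.png

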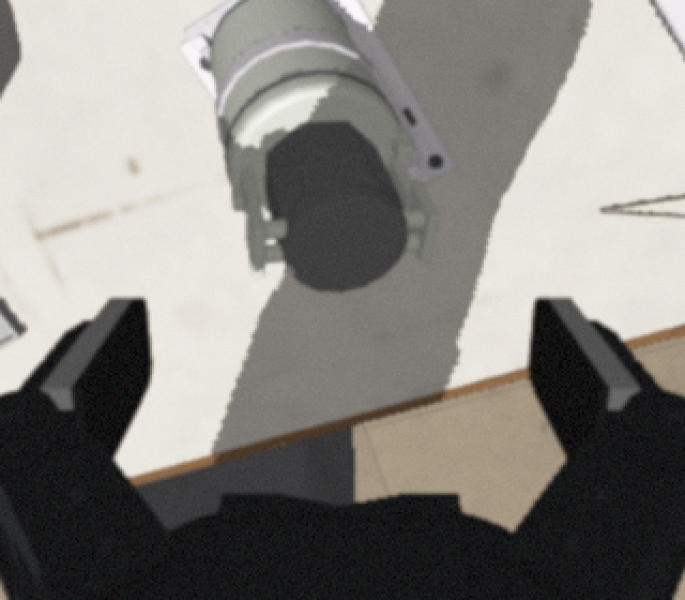

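Run:
```python
from fit import *
s2,I2,_=pickle.load(open("w2.pkl","rb"));s,I,im=pickle.load(open("w3.pkl","rb"))
for C in ([.515,-.2945,.135],[.514,-.2945,.131],[.516,-.294,.139]):
  for al in (195,):
    x,y,z=frame(np.radians(al),np.radians(36));C=np.array(C);top=C+.01*z
    th=np.linspace(0,6.28,60);d=np.array([proj(I,top+.0205*(np.cos(a)*x+np.sin(a)*y)) for a in th])
    print(C,"top",proj(I,top),d.min(0),d.max(0),"tabs",[np.round(proj(I,C+k*.0278*y+.01*z+e*x)).tolist() for k in(1,-1) for e in (-.01,.01)],proj(I2,top))
f=lambda x,y:(120+x*.467,120+y*.467)
print("obs disk top/bottom",f(345,293),f(283,0),f(408,0),"tabs",f(252,268),f(275,268),f(437,210),f(418,258),f(398,130))
print(tri([ray(I2,278.7,185),ray(I,281.1,229.7)]))
```

```text
edge az 14.504814224864182
edge az 15.0182343367755
[ 0.515  -0.2945  0.135 ] top [282.94462735 231.91406308] [253.34434565 207.97499578] [311.53064459 253.31924888] tabs [[323.0, 218.0], [318.0, 239.0], [243.0, 224.0], [242.0, 246.0]] [278.8129378  185.41529434]
[ 0.514  -0.2945  0.131 ] top [283.29700037 231.12075767] [254.28935705 207.62705503] [311.33097269 252.17287045] tabs [[323.0, 217.0], [318.0, 238.0], [244.0, 223.0], [243.0, 245.0]] [278.42913869 185.51868989]
[ 0.516 -0.294  0.139] top [281.86838157 232.95157452] [251.64316802 208.56872242] [311.03378623 254.70579769] tabs [[323.0, 219.0], [318.0, 240.0], [241.0, 225.0], [240.0, 248.0]] [278.58466765 185.1191742 ]
obs disk top/bottom (281.115, 256.831) (252.161, 120.0) (310.536, 120.0) tabs (237.68400000000003, 245.156) (248.425, 245.156) (324.079, 218.07) (315.206, 240.486) (305.866, 180.71)
(array([ 0.5112284 , -0.2950762 ,  0.14130128]), [np.float64(0.0007714333795533347), np.float64(0.0007714333795532141)])
```

>>> play_rows --force 30 --moves '[{"claw": 8.5, "delta_pos": [0, 0, 2], "twist": 0}, {"claw": 8.5, "delta_pos": [0, 0, 4], "twist": 0}, {"claw": 8.5, "delta_pos": [0, 0, 5.6], "twist": 0}, {"claw": 8.5, "delta_pos": [0, 0, 5.6], "twist": 0}, {"claw": 8.5, "delta_pos": [0, 0, 5.6], "twist": 0}]'

```text
clock: 4.58
tcp_pos: [0.5154, -0.2933, 0.1193]
orientation: [0.0, 0.988, -0.155, 0.0]
wrist_force: [0.1, -0.1, -0.2]
finger_gap: 0.085
```

>>> play_rows --force 30 --moves '[{"claw": 6.5, "delta_pos": [0, 0, 0], "twist": 0}, {"claw": 5.5, "delta_pos": [0, 0, 0], "twist": 0}, {"claw": 4.5, "delta_pos": [0, 0, 0], "twist": 0}, {"claw": 4.5, "delta_pos": [0, 0, 0], "twist": 0}, {"claw": 4.5, "delta_pos": [0, 0, 0], "twist": 0}, {"claw": 4.5, "delta_pos": [0, 0, 0], "twist": 0}, {"claw": 4.5, "delta_pos": [0, 0, 0], "twist": 0}]'

```text
clock: 5.45
tcp_pos: [0.5153, -0.2937, 0.1211]
orientation: [0.001, 0.988, -0.155, 0.001]
wrist_force: [-3.0, 0.7, 11.3]
finger_gap: 0.0469
```

```bash
python3 b.py w4 cap_grip tab_a;  python3 -c "
import cv2
a=cv2.imread('pics/w4.png');cv2.imwrite('pics/w4c.png',cv2.resize(a[150:350,160:400],(720,600),interpolation=3))"; python3 -c "
from h import *
print(get_state())"
```

```text
5.45 [ 0.51534522 -0.29371176  0.12111718] [ 0.00102811  0.98791221 -0.15500687  0.00113421] 0.04690864760826138
cap_grip [([229.0, 196.0, 324.0, 302.0], 0.72), ([193.0, 90.0, 341.0, 247.0], 0.39)]
tab_a [([303.0, 218.0, 326.0, 282.0], 0.78), ([228.0, 222.0, 245.0, 298.0], 0.66)]
{'clock': 5.6, 'joint_pos': array([-6.52881894e-01,  3.84009862e-01, -7.20179605e-02,  1.11177095e+00,
       -7.16603663e-04,  2.79994905e+00]), 'qvel': array([-0.00209341,  0.00026956, -0.00034347, -0.00134138, -0.00163149,
        0.00030164]), 'tau': array([ 5.03530987e-01, -4.46274340e+01,  2.62965542e+01, -1.50895212e+00,
        3.67395049e-01, -8.64727335e-03]), 'tcp_pos': array([ 0.51534955, -0.29369704,  0.1211201 ]), 'orientation': array([ 0.00102986,  0.9879145 , -0.15499214,  0.00114635]), 'wrist_force': array([-3.25109057,  0.68154226, 10.81254146]), 'ft_torque': array([ 0.21597491,  0.74779987, -0.03401059]), 'finger_gap': 0.046506767784181675}
```

View pics/w4c.png

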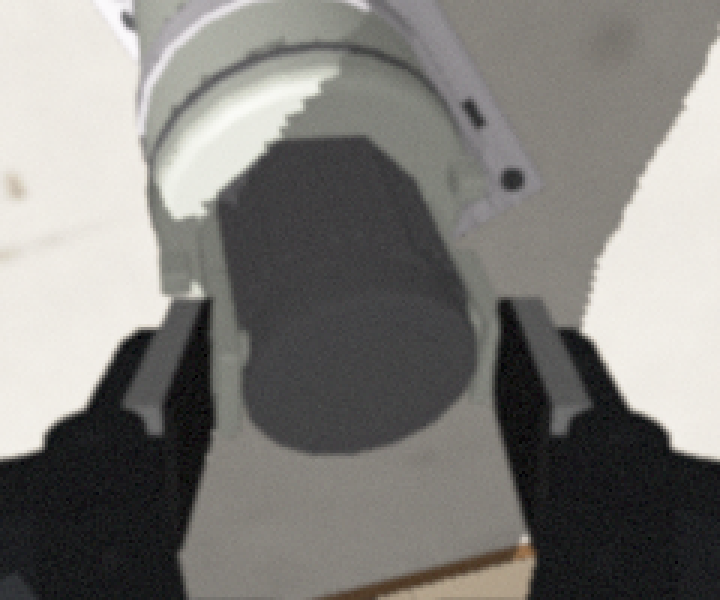

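>>> play_rows --moves '[{"claw": 4.2, "delta_pos": [0, 0, -0.2], "twist": 0}, {"claw": 4.2, "delta_pos": [0, 0, -0.2], "twist": -4}, {"claw": 4.2, "delta_pos": [0, 0, -0.2], "twist": -9}, {"claw": 4.2, "delta_pos": [0, 0, -0.2], "twist": -15}, {"claw": 4.2, "delta_pos": [0, 0, -0.2], "twist": -21}, {"claw": 4.2, "delta_pos": [0, 0, -0.2], "twist": -27}, {"claw": 4.2, "delta_pos": [0, 0, -0.2], "twist": -30}, {"claw": 4.2, "delta_pos": [0, 0, -0.2], "twist": -30}]'

```text
clock: 6.6
tcp_pos: [0.515, -0.2977, 0.1232]
orientation: [0.005, 0.995, 0.105, -0.0]
wrist_force: [-5.2, -8.5, 8.4]
finger_gap: 0.0464
```

```bash
python3 b.py w5 cap_grip tab_a;  python3 -c "
import cv2
a=cv2.imread('pics/w5.png');cv2.imwrite('pics/w5c.png',cv2.resize(a[150:350,160:400],(720,600),interpolation=3))"; python3 -c "
from h import *
print(get_state()['ft_torque'],get_state()['wrist_force'])"
```

```text
6.6 [ 0.51497522 -0.29773579  0.12323456] [ 4.76380294e-03  9.94505432e-01  1.04576519e-01 -5.89437019e-05] 0.046403069032416186
cap_grip [([227.0, 193.0, 325.0, 300.0], 0.66)]
tab_a [([306.0, 218.0, 326.0, 282.0], 0.76), ([228.0, 218.0, 244.0, 296.0], 0.61), ([215.0, 94.0, 324.0, 234.0], 0.48)]
[-2.28275854  1.08946438 -0.41419124] [-6.20934101 -8.89921331  8.76316609]
```

View pics/w5c.png

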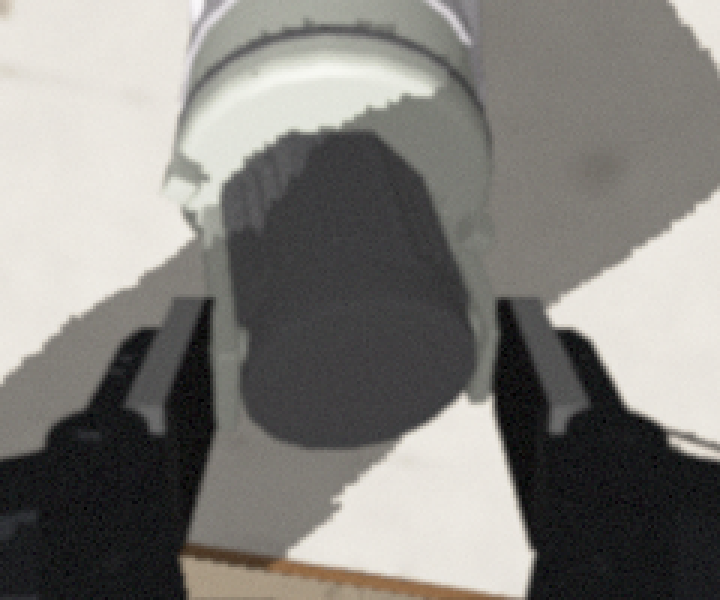

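>>> play_rows --force 25 --moves '[{"claw": 6.6, "delta_pos": [0, 0, 0], "twist": 0}, {"claw": 6.6, "delta_pos": [0, 0, 0.1], "twist": 0}, {"claw": 6.6, "delta_pos": [0, 0, 0.1], "twist": 0}, {"claw": 4.2, "delta_pos": [0, 0, 0.1], "twist": 0}, {"claw": 4.2, "delta_pos": [0, 0, 0.1], "twist": 0}, {"claw": 4.2, "delta_pos": [0, 0, 0.1], "twist": 0}, {"claw": 4.2, "delta_pos": [0, 0, 0.1], "twist": 0}, {"claw": 4.2, "delta_pos": [0, 0, 0.1], "twist": 0}]'

```text
clock: 7.75
tcp_pos: [0.5159, -0.2944, 0.1209]
orientation: [0.002, 0.994, 0.106, 0.001]
wrist_force: [0.3, -1.9, 5.5]
finger_gap: 0.0472
```

```bash
python3 b.py w6 cap_grip tab_a;  python3 -c "
import cv2
a=cv2.imread('pics/w6.png');cv2.imwrite('pics/w6c.png',cv2.resize(a[150:350,160:400],(720,600),interpolation=3))"; python3 -c "
from h import *
print(get_state()['ft_torque'],get_state()['wrist_force'])"
```

```text
7.75 [ 0.51586414 -0.29436468  0.1209465 ] [1.70485149e-03 9.94374663e-01 1.05903165e-01 8.01475244e-04] 0.04717150940312161
cap_grip [([228.0, 196.0, 324.0, 306.0], 0.84)]
tab_a [([229.0, 216.0, 243.0, 294.0], 0.58)]
[-0.72303775  0.17312273 -0.05233975] [-1.65282531 -2.67187872  5.42920499]
```

View pics/w6c.png

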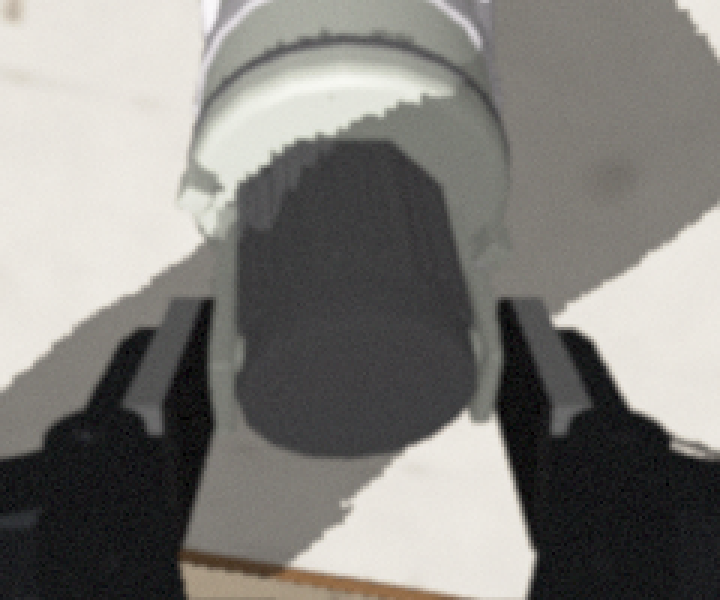

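>>> play_rows --force 25 --moves '[{"claw": 4.2, "delta_pos": [0, 0, 0], "twist": -6}, {"claw": 4.2, "delta_pos": [0, 0, 0], "twist": -12}, {"claw": 4.2, "delta_pos": [0, 0, 0], "twist": -18}, {"claw": 4.2, "delta_pos": [0, 0, 0], "twist": -22}, {"claw": 4.2, "delta_pos": [0, 0, 0], "twist": -22}, {"claw": 6.6, "delta_pos": [0, 0, 0], "twist": -22}, {"claw": 6.6, "delta_pos": [0, 0, 0], "twist": -22}, {"claw": 4.2, "delta_pos": [0, 0, 0], "twist": -22}, {"claw": 4.2, "delta_pos": [0, 0, 0], "twist": -22}, {"claw": 4.2, "delta_pos": [0, 0, 0], "twist": -22}, {"claw": 4.2, "delta_pos": [0, 0, 0], "twist": -22}, {"claw": 4.2, "delta_pos": [0, 0, 0], "twist": -22}]'

```text
clock: 9.4
tcp_pos: [0.5146, -0.2919, 0.1204]
orientation: [-0.001, 0.956, 0.294, -0.0]
wrist_force: [-2.3, 2.7, 8.7]
finger_gap: 0.0471
```

>>> play_rows --force 25 --moves '[{"claw": 4.2, "delta_pos": [0, 0, 0], "twist": -5}, {"claw": 4.2, "delta_pos": [0, 0, 0], "twist": -10}, {"claw": 4.2, "delta_pos": [0, 0, 0], "twist": -15}, {"claw": 4.2, "delta_pos": [0, 0, 0], "twist": -18}, {"claw": 4.2, "delta_pos": [0, 0, 0], "twist": -18}, {"claw": 4.2, "delta_pos": [0, 0, 0], "twist": -18}]'

```text
clock: 10.15
tcp_pos: [0.516, -0.2947, 0.1222]
orientation: [0.003, 0.898, 0.44, 0.0]
wrist_force: [-2.5, -2.3, 12.8]
finger_gap: 0.0473
```

```bash
python3 b.py w7 cap_grip tab_a;  python3 -c "
import cv2
a=cv2.imread('pics/w7.png');cv2.imwrite('pics/w7c.png',cv2.resize(a[150:350,160:400],(720,600),interpolation=3))"; python3 -c "
from h import *
print(get_state()['ft_torque'],get_state()['wrist_force'])"
```

```text
10.15 [ 0.51596095 -0.29465293  0.12217289] [2.56251471e-03 8.98231029e-01 4.39516050e-01 3.05149164e-04] 0.04728380072445057
cap_grip [([231.0, 195.0, 327.0, 306.0], 0.85)]
tab_a [([229.0, 211.0, 255.0, 285.0], 0.93), ([314.0, 228.0, 329.0, 300.0], 0.92)]
[-0.60891885  0.28933594 -0.14993333] [-2.22785776 -1.99074658 12.19494285]
```

View pics/w7c.png

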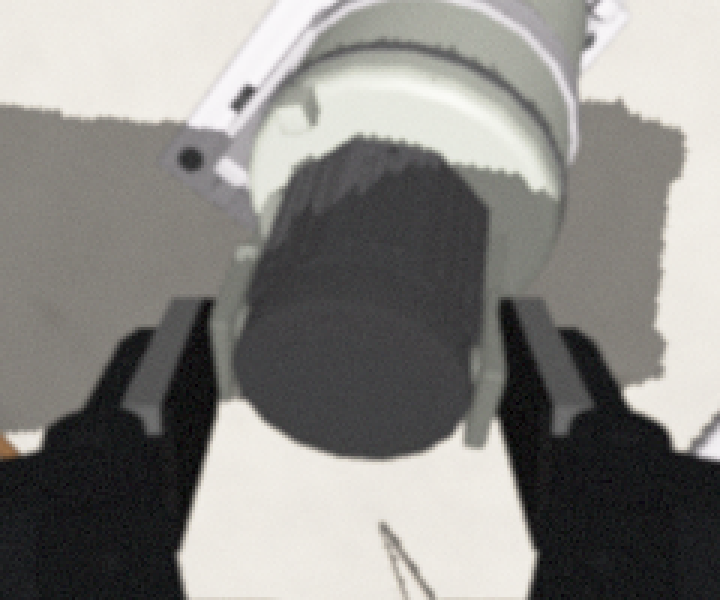

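>>> play_rows --force 40 --moves '[{"claw": 4.0, "delta_pos": [0, 0, 0], "twist": 0}, {"claw": 4.0, "delta_pos": [0, 0, 0], "twist": 0}, {"claw": 4.0, "delta_pos": [-0.34, -0.25, -0.9], "twist": 0}, {"claw": 4.0, "delta_pos": [-0.68, -0.5, -1.8], "twist": 0}, {"claw": 4.0, "delta_pos": [-1.02, -0.75, -2.7], "twist": 0}, {"claw": 4.0, "delta_pos": [-1.36, -1.0, -3.6], "twist": 0}, {"claw": 4.0, "delta_pos": [-1.7, -1.25, -4.5], "twist": 0}, {"claw": 4.0, "delta_pos": [-2.4, -1.75, -6.3], "twist": 0}, {"claw": 4.0, "delta_pos": [-2.4, -1.75, -9], "twist": 0}, {"claw": 4.0, "delta_pos": [-2.4, -1.75, -9], "twist": 0}]'

```text
clock: 11.55
tcp_pos: [0.4873, -0.3024, 0.2128]
orientation: [0.002, 0.898, 0.44, 0.001]
wrist_force: [0.3, -0.3, -0.6]
finger_gap: 0.0445
```

```bash
python3 b.py w8 cap_grip tab_a neck;  python3 - <<'E'
from h import *
s=get_state();print(s['ft_torque'],s['wrist_force'])
import pickle
a=cv2.imread('pics/w8.png')
imt=imaging.read_camera("top");ims=imaging.read_camera("scene")
o=np.zeros((600,800,3),np.uint8);o[:330,:440]=cv2.resize(a[150:375,140:440],(440,330))
o[:330,440:]=cv2.resize(imt[150:287,280:430,::-1],(360,330));o[330:,:400]=cv2.resize(ims[90:225,310:510,::-1],(400,270));cv2.imwrite("pics/w8c.png",o)
E
```

```text
11.55 [ 0.48726574 -0.30242973  0.21275214] [0.00237648 0.89818633 0.43960738 0.00101185] 0.044467999721973406
cap_grip [([233.0, 192.0, 327.0, 303.0], 0.9)]
tab_a [([317.0, 225.0, 328.0, 296.0], 0.9), ([231.0, 212.0, 254.0, 278.0], 0.87)]
neck [([366.0, 176.0, 560.0, 380.0], 0.79), ([241.0, 75.0, 366.0, 199.0], 0.75), ([344.0, 1.0, 404.0, 34.0], 0.49)]
[ 0.01988367  0.04297665 -0.03305598] [-0.5964442  -0.40450471 -0.77501972]
```

View pics/w8c.png

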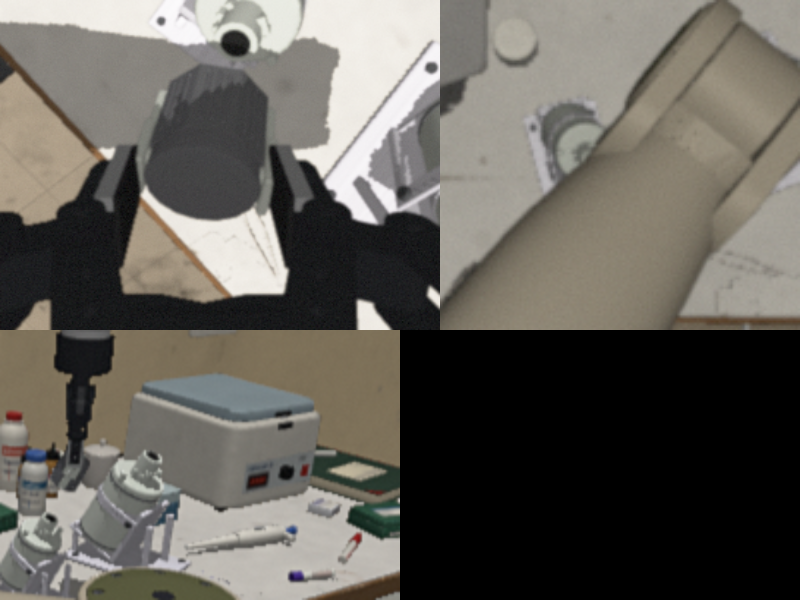

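Run:
```python
from h import *
T=imaging.camera_info("top");S=imaging.camera_info("scene")
# box: front-right-top corner / front bottom corner in scene; tray corners in scene
f=lambda x,y:(90+x*.475,140+y*.475)
for z in (0,.1,.2,.3,.35): print(z,"TFL",onz(T,*f(240,100),z)[:2],"TFR",onz(T,*f(372,98),z)[:2],"TR",onz(T,*f(440,78),z)[:2])
print("scene bottom front corner (left,right)",onz(S,209,229,0),onz(S,281,212,0))
print("tray scene corners",[np.round(onz(S,*p,.01),3)[:2].tolist() for p in [(211,249),(245,233),(280,248),(243,267)]])
for p in [(204,133),(279,142),(168,88)]:
    print("scene pt",p,tri([ray(S,*p),ray(T,*f(240,100))]),tri([ray(S,*p),ray(T,*f(372,98))]))
s=get_state();print(s["clock"])
```

```text
0 TFL [0.61873306 0.0918965 ] TFR [ 0.62117424 -0.09130346] TR [ 0.64924318 -0.18589164]
0.1 TFL [0.60021423 0.07579879] TFR [ 0.60247341 -0.09374361] TR [ 0.62844982 -0.18128024]
0.2 TFL [0.58169539 0.05970108] TFR [ 0.58377259 -0.09618376] TR [ 0.60765645 -0.17666884]
0.3 TFL [0.56317656 0.04360337] TFR [ 0.56507177 -0.09862392] TR [ 0.58686309 -0.17205744]
0.35 TFL [0.55391714 0.03555451] TFR [ 0.55572135 -0.09984399] TR [ 0.57646641 -0.16975174]
scene bottom front corner (left,right) [0.66846886 0.03801368 0.        ] [ 0.67588383 -0.21124945  0.        ]
tray scene corners [[0.54, 0.083], [0.581, -0.037], [0.461, -0.083], [0.421, 0.046]]
scene pt (204, 133) (array([0.56926998, 0.05916812, 0.31153093]), [np.float64(0.018802486990731115), np.float64(0.018802486990731122)]) (array([ 0.59907588, -0.02121577,  0.29254695]), [np.float64(0.08346134151486494), np.float64(0.08346134151486478)])
scene pt (279, 142) (array([ 0.51673583, -0.02061173,  0.31724471]), [np.float64(0.07309512643855275), np.float64(0.07309512643855276)]) (array([ 0.56086952, -0.11103169,  0.27672417]), [np.float64(0.015427618278444218), np.float64(0.015427618278444268)])
scene pt (168, 88) (array([0.56605965, 0.09115564, 0.41316891]), [np.float64(0.06842340029482435), np.float64(0.06842340029482445)]) (array([0.58417605, 0.02162975, 0.41111031]), [np.float64(0.12886186966667781), np.float64(0.12886186966667784)])
11.85
```

>>> play_rows --moves '[{"claw": 4.0, "delta_pos": [1.5, -1.3, 0], "twist": -10}, {"claw": 4.0, "delta_pos": [4, -3.4, 0], "twist": -20}, {"claw": 4.0, "delta_pos": [8, -6.8, 0], "twist": -30}, {"claw": 4.0, "delta_pos": [12, -10.2, 0], "twist": -40}, {"claw": 4.0, "delta_pos": [16, -13.6, 0], "twist": -50}, {"claw": 4.0, "delta_pos": [20, -17, 0], "twist": -55}, {"claw": 4.0, "delta_pos": [22.4, -19, 2], "twist": -55}, {"claw": 4.0, "delta_pos": [22.4, -19, 6], "twist": -55}, {"claw": 4.0, "delta_pos": [22.4, -19, 10], "twist": -55}, {"claw": 4.0, "delta_pos": [22.4, -19, 13], "twist": -55}, {"claw": 4.0, "delta_pos": [22.4, -19, 14], "twist": -55}, {"claw": 4.0, "delta_pos": [22.4, -19, 14], "twist": -55}]'

```text
clock: 13.35
tcp_pos: [0.4733, -0.0078, 0.0693]
orientation: [-0.001, 0.594, 0.805, -0.0]
wrist_force: [-0.0, -0.1, -0.2]
finger_gap: 0.0445
```

```bash
python3 b.py w9 cap_grip tab_a tray_floor;  python3 - <<'E'
from h import *
s=get_state();print(s['ft_torque'],s['wrist_force'],s['joint_pos'])
a=cv2.imread('pics/w9.png')
ims=imaging.read_camera("scene")
o=np.zeros((600,800,3),np.uint8);o[:420,:560]=a
o[420:,:400]=cv2.resize(ims[200:290,170:370,::-1],(400,180));cv2.imwrite("pics/w9c.png",o)
E
```

```text
13.35 [ 0.47329232 -0.00775202  0.06925753] [-6.00135908e-04  5.93600304e-01  8.04759710e-01 -3.57480758e-04] 0.04454630392479897
cap_grip [([234.0, 194.0, 326.0, 303.0], 0.56)]
tab_a [([317.0, 226.0, 328.0, 297.0], 0.89), ([233.0, 210.0, 252.0, 281.0], 0.78)]
tray_floor [([236.0, 112.0, 411.0, 310.0], 0.93)]
[-0.02310279 -0.00947216 -0.05170799] [ 0.02364874 -0.01471548 -0.2987999 ] [-1.86174605e-01  2.12292053e-01 -4.46780330e-01  9.09259121e-01
 -7.68515187e-05  1.08492393e+00]
```

View pics/w9c.png

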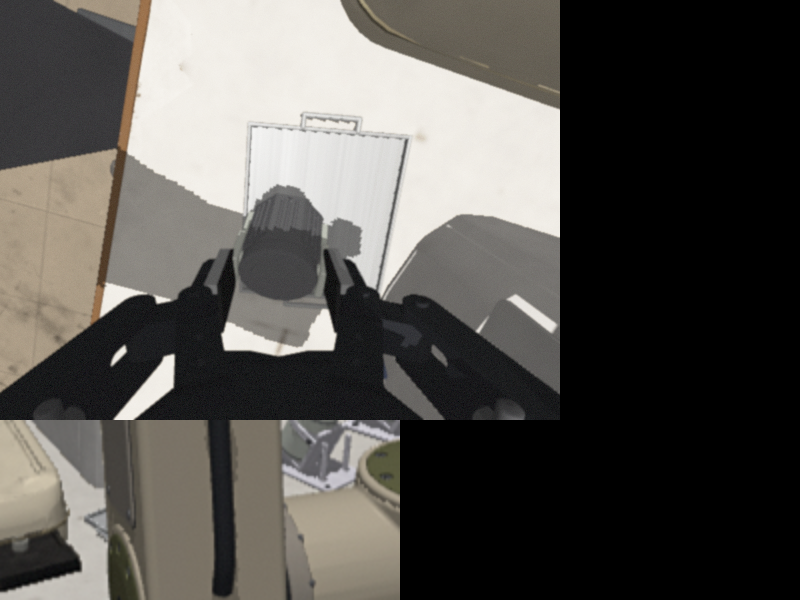

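Run:
```python
from h import *
import pickle
s,I,im=pickle.load(open("w9.pkl","rb"))
a,b=onz(I,248,123,.012),onz(I,410,135,.012);print(a,b,np.linalg.norm(a-b))
# right edge point & left
print(onz(I,383,285,.012),onz(I,246,210,.012))
ex=(b-a)/np.linalg.norm(b-a);n=np.array([ex[1],-ex[0],0]);
c=(a+b)/2+.07*n;c2=(a+b)/2-.07*n
print("centre",c,c2)
for k in(c,c2):
  d=np.array([.473,-.008,.012])-k;print("cap in tray",d@ex,d@n)
```

```text
[0.43181823 0.05137928 0.012     ] [0.54379716 0.0774754  0.012     ] 0.11497951235910973
[ 0.57229437 -0.03943161  0.012     ] [ 0.4475018  -0.01059828  0.012     ]
centre [ 0.50369512 -0.00374589  0.012     ] [0.47192027 0.13260058 0.012     ]
cap in tray -0.030859609065890272 -0.0028235731204396828
cap in tray -0.030859609065890286 0.13717642687956036
```

>>> play_rows --force 25 --moves '[{"claw": 4.0, "delta_pos": [0, 0.6, 0.5], "twist": 0}, {"claw": 4.0, "delta_pos": [0, 1, 1.5], "twist": 0}, {"claw": 4.0, "delta_pos": [0, 1, 2.5], "twist": 0}, {"claw": 4.0, "delta_pos": [0, 1, 3.2], "twist": 0}, {"claw": 4.0, "delta_pos": [0, 1, 3.5], "twist": 0}, {"claw": 4.0, "delta_pos": [0, 1, 3.8], "twist": 0}, {"claw": 4.0, "delta_pos": [0, 1, 3.8], "twist": 0}]'

```text
clock: 14.48
tcp_pos: [0.4832, -0.0049, 0.0315]
orientation: [-0.0, 0.594, 0.805, -0.0]
wrist_force: [0.1, 0.0, -0.3]
finger_gap: 0.045
```

>>> play_rows --force 20 --moves '[{"claw": 4.0, "delta_pos": [0, 0, 0.2], "twist": 0}, {"claw": 4.0, "delta_pos": [0, 0, 0.3], "twist": 0}, {"claw": 4.0, "delta_pos": [0, 0, 0.4], "twist": 0}, {"claw": 4.0, "delta_pos": [0, 0, 0.4], "twist": 0}]'

```text
clock: 14.98
tcp_pos: [0.4832, -0.0049, 0.0275]
orientation: [-0.0, 0.594, 0.805, -0.0]
wrist_force: [0.2, -0.4, 0.2]
finger_gap: 0.0448
```

>>> play_rows --moves '[{"claw": 4.0, "delta_pos": [0, 0, 0.15], "twist": 0}, {"claw": 4.0, "delta_pos": [0, 0, 0.3], "twist": 0}, {"claw": 4.0, "delta_pos": [0, 0, 0.3], "twist": 0}]'

```text
clock: 15.35
tcp_pos: [0.4831, -0.0048, 0.0244]
orientation: [-0.0, 0.594, 0.805, -0.0]
wrist_force: [-0.3, -0.3, 0.0]
finger_gap: 0.0445
```

>>> play_rows --moves '[{"claw": 4.0, "delta_pos": [0, 0, 0.15], "twist": 0}, {"claw": 4.0, "delta_pos": [0, 0, 0.25], "twist": 0}, {"claw": 4.0, "delta_pos": [0, 0, 0.25], "twist": 0}]'

```text
clock: 15.72
tcp_pos: [0.4832, -0.0048, 0.022]
orientation: [-0.0, 0.594, 0.805, -0.0]
wrist_force: [0.2, -0.5, -0.3]
finger_gap: 0.0447
```

>>> play_rows --moves '[{"claw": 4.0, "delta_pos": [0, 0, 0.15], "twist": 0}, {"claw": 4.0, "delta_pos": [0, 0, 0.25], "twist": 0}, {"claw": 4.0, "delta_pos": [0, 0, 0.25], "twist": 0}]'

```text
clock: 16.1
tcp_pos: [0.4836, -0.005, 0.0207]
orientation: [0.001, 0.594, 0.805, 0.0]
wrist_force: [-2.9, 0.2, 9.9]
finger_gap: 0.0447
```

```bash
python3 b.py w10 cap_grip tab_a
python3 - <<'E'
import cv2
a=cv2.imread('pics/w10.png');cv2.imwrite('pics/w10c.png',cv2.resize(a[150:350,160:400],(720,600),interpolation=3))
E
```

```text
16.1 [ 0.48361379 -0.00496866  0.0207486 ] [5.60147602e-04 5.93575180e-01 8.04778345e-01 9.24562057e-05] 0.04468190490776174
cap_grip [([233.0, 192.0, 323.0, 301.0], 0.58)]
tab_a [([317.0, 226.0, 330.0, 294.0], 0.68)]
```

>>> play_rows --moves '[{"claw": 4.4, "delta_pos": [0, 0, -0.1], "twist": 0}, {"claw": 5.2, "delta_pos": [0, 0, -0.1], "twist": 0}, {"claw": 5.8, "delta_pos": [0, 0, -0.1], "twist": 0}, {"claw": 6.4, "delta_pos": [0, 0, -0.1], "twist": 0}, {"claw": 7.4, "delta_pos": [0, 0, -0.1], "twist": 0}, {"claw": 8.5, "delta_pos": [0, 0, -0.1], "twist": 0}, {"claw": 8.5, "delta_pos": [0, 0, -0.1], "twist": 0}, {"claw": 8.5, "delta_pos": [0, 0, -0.1], "twist": 0}, {"claw": 8.5, "delta_pos": [0, 0, -0.1], "twist": 0}]'

```text
clock: 17.38
tcp_pos: [0.4833, -0.0049, 0.0206]
orientation: [0.0, 0.594, 0.805, -0.0]
wrist_force: [-0.4, -0.2, -0.5]
finger_gap: 0.0851
```

```bash
python3 b.py w11 cap_grip tab_a tray_floor
python3 - <<'E'
import cv2
a=cv2.imread('pics/w11.png');cv2.imwrite('pics/w11c.png',cv2.resize(a[60:350,100:460],(720,580),interpolation=3))
E
```

```text
17.375 [ 0.48329478 -0.00485101  0.02058253] [ 3.85863369e-05  5.93561691e-01  8.04788492e-01 -3.15160429e-05] 0.08506241494832208
cap_grip [([233.0, 188.0, 353.0, 283.0], 0.59)]
tab_a [([232.0, 200.0, 264.0, 250.0], 0.9), ([329.0, 225.0, 355.0, 274.0], 0.69)]
tray_floor [([214.0, 109.0, 431.0, 352.0], 0.65)]
```

View pics/w11c.png

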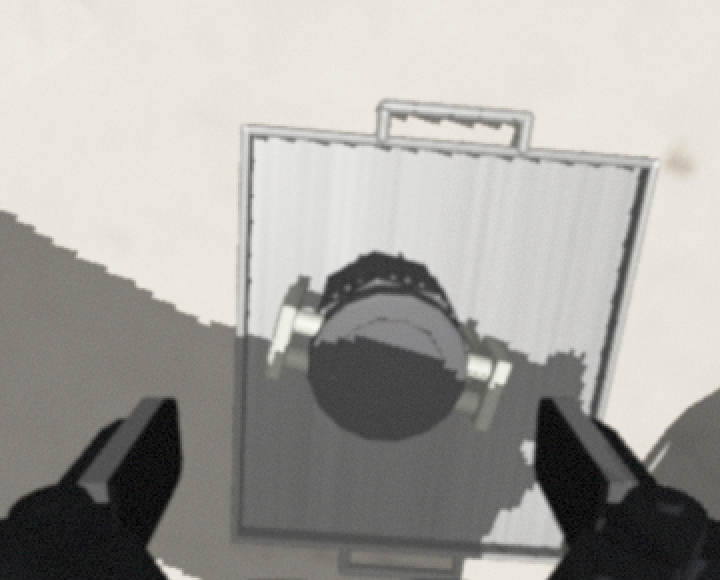

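>>> play_rows --moves '[{"claw": 8.5, "delta_pos": [0, 0, -1], "twist": 0}, {"claw": 8.5, "delta_pos": [0, 0, -3], "twist": 0}, {"claw": 8.5, "delta_pos": [0, 0, -7], "twist": 0}, {"claw": 8.5, "delta_pos": [0, 0, -12], "twist": 0}, {"claw": 8.5, "delta_pos": [0, 0, -16], "twist": 0}, {"claw": 8.5, "delta_pos": [0, 0, -16], "twist": 0}, {"claw": 8.5, "delta_pos": [0, 0, -16], "twist": 0}]'

```text
clock: 18.45
tcp_pos: [0.483, -0.0048, 0.1805]
orientation: [0.0, 0.594, 0.805, -0.0]
wrist_force: [-0.8, 0.1, -0.4]
finger_gap: 0.0853
```

```bash
python3 b.py w12 cap_grip tab_a tray_floor
python3 - <<'E'
from h import *
import pickle
V=[pickle.load(open(n+".pkl","rb")) for n in("w11","w12")]
s,I,im=V[1]
g=cv2.cvtColor(im,cv2.COLOR_RGB2GRAY)
# top-disk centre in w11 (from the picture): crop (388,366)->(294,243)
uv=(100+388/2,60+366/2)
for z in (.043,.046,.049,.052):
    c=onz(V[0][1],*uv,z)
    print(z,c,"pred in w12",proj(I,c), "disk width w11 for 41mm",np.ptp([proj(V[0][1],c+.0205*np.array([np.cos(a),np.sin(a),0]))[0] for a in np.linspace(0,6.28,60)]),"obs",158/2)
c=onz(V[0][1],*uv,.046);print("upright-model cap bbox w12:")
P=np.array([proj(I,[c[0]+.0205*np.cos(a),c[1]+.0205*np.sin(a),z]) for a in np.linspace(0,6.28,60) for z in(.003,.046)]);print(P.min(0),P.max(0))
x0,y0=P.min(0).astype(int)-12;x1,y1=P.max(0).astype(int)+12
sub=g[y0:y1,x0:x1];m=(sub<75).astype(np.uint8);n,l,st,ce=cv2.connectedComponentsWithStats(m);k=1+np.argmax(st[1:,4]);print("dark blob bbox",st[k][:4]+[x0,y0,0,0])
print(get_state()["wrist_force"])
E
```

```text
18.45 [ 0.48303363 -0.00480568  0.18048741] [ 5.84974341e-05  5.93571667e-01  8.04781133e-01 -2.96512885e-05] 0.08534252330133973
cap_grip [([258.0, 155.0, 317.0, 201.0], 0.85), ([307.0, 179.0, 317.0, 194.0], 0.32)]
tab_a [([305.0, 177.0, 319.0, 196.0], 0.65), ([256.0, 162.0, 270.0, 184.0], 0.48)]
tray_floor [([240.0, 116.0, 360.0, 256.0], 0.6)]
0.043 [0.48652285 0.00861439 0.043     ] pred in w12 [286.318315   180.17698501] disk width w11 for 41mm 81.60341613511699 obs 79.0
0.046 [0.48598065 0.00979559 0.046     ] pred in w12 [286.23594249 179.50274261] disk width w11 for 41mm 83.38351954832115 obs 79.0
0.049 [0.48543846 0.01097679 0.049     ] pred in w12 [286.15178257 178.81386973] disk width w11 for 41mm 85.24301753153958 obs 79.0
0.052 [0.48489626 0.012158   0.052     ] pred in w12 [286.06577642 178.10988495] disk width w11 for 41mm 87.18734286764175 obs 79.0
upright-model cap bbox w12:
[265.71437516 153.86326188] [306.76627418 199.33404094]
dark blob bbox [275 194  17   5]
[ 0.06733058 -0.26373271 -0.11541503]
```

```bash
python3 -c "
from workcell import env
print(env.hand_in())"
```

```text
the job is handed in; nothing more can be done
None
```

The cap is off the canister and standing on its open rim in the steel tray. The job was handed in at about 18.6 s of the 51 s allowed; `hand_in` gave no verdict.

**What I did**
- I squeezed the tabs and turned the cap about 70° of tool twist anticlockwise, with the cap following the gripper. I regripped twice on the way to relieve side load. It was not driven hard against the stop, but it was well past the 50° release point.
- I drew it about 70 mm along the tilted axis and carried it over. I lowered it until about 10 N of contact, then opened the fingers and raised the arm clear.

**Last checks**
- **Upright:** the picture after release shows the cap upright and well inside the tray. A model of an upright cap put its outline at image rows 154–199, and the detector gave 155–201.
- **Position:** the cap is about 2 cm from the tray centre, roughly (0.486, 0.010) m.
- **Gripper:** the wrist force is near zero, so nothing is touching.

**Checks that failed or disagreed**
- The dark-blob check on the final image found only a sliver of shadow and told me nothing.
- The apparent width of the cap's top was about 5% smaller than expected (79 px against 83).
- The tray contact came about 7 mm lower than I had worked out, because the cap sat higher between the pads than I assumed.
- I did not re-measure the bystanders at the end. The planned path kept clear of them, and no contact force suggested otherwise.

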